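# Feed the cartridge reader

### The arm

A 6-joint arm with a two-finger parallel gripper is mounted at the origin on a cart in front of the work surface, level with it; the furniture and walls round the work are solid. World frame = base frame: x ahead of the robot, y to its left, z up, the work surface at z = 0. Lengths are in m, angles in rad, forces in N, time in s.
With the tool pointing down it reaches from about 0.35 to 0.95 m from the base axis. Payload 17.4 kg.
Tool frame: the origin (TCP) lies midway between the tips of the shut fingers; the grasp point (between the pads) lies behind it (bot.grip_point_offset is the z of the grasp point in the tool frame, in m); z points along the fingers, y is the direction in which the jaws open and shut (so a half turn about z gives the same grasp; the last joint's range is limited). The gripper opens to 93 mm and grips with 3 to 60 N. Pads are 15 mm wide; open, the fingers measure 128 mm over their backs; the gripper's body (75 mm by 188 mm) begins 65 mm behind the grasp point.
Start: joints at [1.212, 0.116, 1.442, -0, 1.584, -0.038], TCP at [0.213, 0.641, 0.219] pointing down, gripper open.
Joint ranges: [-2.83, 2.83], [-0.83, 2.19], [0.07, 2.5], [-1.14, 4.28], [0.01, 3], [-2.97, 2.97]. Speed limits (rad/s): [1.89, 1.89, 2.22, 3.14, 3.14, 3.14].

### API

Orientations are given as a 3x3 rotation matrix whose columns are the frame's x, y, z axes.
In Python, from plant import bot gives the robot as it stands. The module is installed in compiled form; this text tells all that it offers.
- The arm moves only by the tool jog_arm, never from a script. Its argument "motion" is text: rows parted by semicolons, each of 6 numbers parted by spaces: the shift along the world's x, y, z in m, then the turn, a rotation vector about the world's x, y, z in degrees. In form: dx dy dz ax ay az; .... A call has 1 to 12 rows; each row is the pose to reach, as a shift and turn from the pose commanded when the call began; what a row does not reach only later rows make up. A row lasts 1/12 s, in which the tool goes at most 41.7 mm and 7.16 degrees, less where a joint would pass 70% of its speed; a pose out of reach is approached as far as the arm can. A call with a gripper value outside its range is refused whole. "hand" is the closure, from -1 (fully open) to 1 (shut), set as the call begins (left out, the last holds). The fingers move at their own pace and stop on an object; "newtons" is the grip in N (left out, the last holds). Time passes only in rows, so rows that repeat a pose let the fingers close. It gives the time, the measured TCP pose, the force and the opening at its end, in the units of the state.
- bot.read_state(): the state, without advancing time (a new reading comes with each control period).
- bot.get_image(name): name is "scene" or "top"; returns the picture (420x560x3 uint8, red, green, blue); there is no depth.
- bot.get_calibration(name): a dict with "fx", "fy", "cx", "cy" (pixels), "extrinsics" (4x4, takes a point from camera to world coordinates). Camera axes: x right, y up, looking along -z (the intrinsics and any distortion apply to the point x, -y, -z); pixel columns grow to the right and rows downward; lengths in m; the calibration is good to about 2 mm. A picture is of the moment at which its call begins. get_calibration takes no time and is no camera call.
- bot.sign_off(): hands the job in, once; it reports no verdict.
The state is a dict: "time_s": time; "joints": joint angles; "qvel": joint speeds; "tau": joint torques, N m; "tcp_pos": TCP position; "tcp_rot": TCP orientation; "contact_force": force on the tool from outside, world axes, zero at the start; "wrist_torque": the same for the moment, N m; "grip_width": finger opening in m.
Only numpy, scipy, OpenCV 4.12 (cv2) and the standard library are available. Lean on these libraries where they do the work, as an engineer would, in place of code of your own. Each camera call takes 0.05 s, during which the arm holds its last target. There are 200 camera calls.

### The job

Get the cartridge reader ready: slide its jaw fully open, then lift the reference block out and stand it in the white tray. Lay all the cartridges from the rack by hand across the loading end of the track, before the white line, and from there roll them gently (well under 0.3 m/s) with the held paddle, never with the fingers, until they all lie in the green zone, the foremost against the stop; then stand the paddle back upright in the middle of the blue mat, and leave the cup, the beaker and the small bottle undisturbed.

Things in the scene. Friction and masses are not known exactly. Their poses are not given: they have to be found in the camera images.
- track: Grey infeed track, fixed, 380 x 86 mm. Origin: centre of its underside, on the bench; x along the lane from the loading end to the stop, y across it towards the jaw, z up. Lane floor at z = 0.010, 68 mm wide between two aluminium rails 9 mm wide, 8 mm high above the floor; an equally high lip closes the loading end at x = -0.182. Reading zone: green, from x = 0.040 to the stop
- white_line (a point): Middle of the white line across the lane floor at track x = -0.020; axes as the track's. Cartridges are put down by hand between the lip and this line (room for three, 48 mm apart); beyond it only the paddle may move them
- lane_stop (a point): Middle of the face of the black stop at the end of the lane, at lane floor level (track x = 0.180); the stop rises 28 mm above the lane floor. Axes as the track's
- jaw (a joint): Sliding steel jaw beside the green zone at track x = 0.14, in m: 0 = closed (its toe reaches 9 mm over the shoulder of the reference block), 0.045 = fully open (clear of the lane). Slides along the track's +y, away from the lane, with about 2 N of friction, and stays where it is left. Its grey bed is 32 mm high and reaches to track y = 0.137
- jaw_handle (a point): Centre of the jaw's red handle, an upright post 24 x 24 mm, 36 mm high, its top 82 mm above the bench, on a steel slide 46 mm above the bench; moves with the jaw, axes as the track's. Best pinched from above with the fingers on its two sides along the track's x: the block stands close on its lane side
- ref_block_c (a point): Centre of the aluminium reference block, 37 mm above its underside (74 mm high, about 0.25 kg). Foot 40 mm (x) x 62 mm (y), 24 mm high; above that 40 mm (x) x 36 mm (y), so a 13 mm shoulder on both y sides. z up. It starts in the lane near track x = 0.14, axes as the track's; grasp its upper part across the 40 mm (along x), above the stop
- tray_in (a point): Middle of the inner floor of the white tray (fixed, outside 120 mm in x, 170 mm in y; floor inside 106 x 156 mm, 2 mm above the bench; rim 22 mm high), for the reference block
- rack: Grey cradle rack, fixed, 190 mm (x) x 44 mm (y), origin at the centre of its underside; three cradles at x = -0.06, 0, 0.06, in each of which a cartridge may lie with its axis along y, its ends overhanging the rack by 10 mm each
- paddle_c (a point): Centre of the wooden push paddle, 55.5 mm above its underside; 111 mm high, standing. Its foot is a block 44 mm (x) x 60 mm (y) x 45 mm high with black rubber faces on both x sides, the faces to push with; on it stands a handle 24 mm (x) x 40 mm (y), from 45 to 111 mm above the underside. 0.22 kg
- mat_top (a point): Middle of the top of the blue square mat, 130 x 130 mm, fixed, 3 mm high: the paddle's place
- cartridge_1_c (a point): Centre of a closed white sample cartridge, a smooth cylinder 40 mm in diameter, 64 mm long, with a black cap and a blue band, lying down; y is its axis (towards the cap). About 0.09 kg. It rolls; pushed slowly, it stops by itself within some 10 mm. In its cradle the centre is 28 mm above the bench, on the lane 30 mm. It can be lifted by its two flat ends. May be absent
- cartridge_2_c (a point): Centre of a closed white sample cartridge, a smooth cylinder 40 mm in diameter, 64 mm long, with a black cap and an orange band, lying down; y is its axis (towards the cap). About 0.09 kg. It rolls; pushed slowly, it stops by itself within some 10 mm. In its cradle the centre is 28 mm above the bench, on the lane 30 mm. It can be lifted by its two flat ends. May be absent
- cartridge_3_c (a point): Centre of a closed white sample cartridge, a smooth cylinder 40 mm in diameter, 64 mm long, with a black cap and a yellow band, lying down; y is its axis (towards the cap). About 0.09 kg. It rolls; pushed slowly, it stops by itself within some 10 mm. In its cradle the centre is 28 mm above the bench, on the lane 30 mm. It can be lifted by its two flat ends. May be absent
- cup: bystander: sample cup with a yellow lid, 46 mm wide, 57 mm high, origin under its centre
- beaker: bystander: glass beaker, 55 mm wide, 68 mm high, origin under its centre
- kit_jar: bystander: small white bottle with a blue cap, 28 mm wide, 57 mm high, origin under its centre
Not all that is in view belongs to the job. Leave any pink look-alike of the part that bears cartridge_3_c alone.

How it is judged:
On the way, in this order (a step that is already met when the one before it is completed fails the run):
1. the jaw is slid open (more than 35 mm) while the reference block still stands in the lane (value of joint jaw above 0.035 m and y of ref_block_c in the frame of track between -0.02 and 0.02 m and z of ref_block_c in the frame of track below 0.055 m), for 0.2 s.
2. the reference block stands upright in the white tray, let go (x of ref_block_c in the frame of tray_in between -0.045 and 0.045 m and y of ref_block_c in the frame of tray_in between -0.07 and 0.07 m and z of ref_block_c in the frame of tray_in below 0.045 m and angle between ref_block_c's own z axis and vertical below 0.12 rad and contact force between the fingers and ref_block below 0.1 N), for 0.2 s.
3. every cartridge lies in the green zone of the lane, rolled there with the paddle (x of each of cartridge_1_c, cartridge_2_c, cartridge_3_c in the frame of track above 0.06 m and y of cartridge_1_c in the frame of track between -0.02 and 0.02 m and z of each of cartridge_1_c, cartridge_2_c, cartridge_3_c in the frame of track below 0.04 m and y of cartridge_2_c in the frame of track between -0.02 and 0.02 m and y of cartridge_3_c in the frame of track between -0.02 and 0.02 m), for 0.2 s.
At the end, for the whole second after the job is handed in: Jaw open over 35 mm; block upright in the white tray; every cartridge in the lane wholly in the green zone (centre beyond track x = 0.060), at rest, the foremost within 8 mm of the stop; paddle upright on the blue mat, within 45 mm of its middle; bystanders moved under 30 mm (all of step 3 and value of joint jaw above 0.035 m and x of ref_block_c in the frame of tray_in between -0.045 and 0.045 m and y of ref_block_c in the frame of tray_in between -0.07 and 0.07 m and z of ref_block_c in the frame of tray_in below 0.045 m and angle between ref_block_c's own z axis and vertical below 0.12 rad and x of any of cartridge_1_c, cartridge_2_c, cartridge_3_c in the frame of track above 0.152 m and linear speed of each of cartridge_1, cartridge_2, cartridge_3 below 0.02 m/s and horizontal distance between paddle_c and mat_top below 0.045 m and angle between paddle_c's own z axis and vertical below 0.1 rad and z of paddle_c in the frame of mat_top below 0.065 m); the robot touches nothing.
It fails at once if the hand touches a cartridge in the lane beyond the white line ((x of cartridge_1_c in the frame of track above -0.005 m and y of cartridge_1_c in the frame of track between -0.05 and 0.05 m and z of cartridge_1_c in the frame of track below 0.06 m and contact force between any of the fingers, the arm and cartridge_1 above 0.5 N) or (x of cartridge_2_c in the frame of track above -0.005 m and y of cartridge_2_c in the frame of track between -0.05 and 0.05 m and z of cartridge_2_c in the frame of track below 0.06 m and contact force between any of the fingers, the arm and cartridge_2 above 0.5 N) or (x of cartridge_3_c in the frame of track above -0.005 m and y of cartridge_3_c in the frame of track between -0.05 and 0.05 m and z of cartridge_3_c in the frame of track below 0.06 m and contact force between any of the fingers, the arm and cartridge_3 above 0.5 N)).
It fails at once if a cartridge rolls faster than 0.35 m/s beyond the white line ((x of cartridge_1_c in the frame of track above -0.005 m and y of cartridge_1_c in the frame of track between -0.05 and 0.05 m and z of cartridge_1_c in the frame of track below 0.06 m and linear speed of cartridge_1 above 0.35 m/s) or (x of cartridge_2_c in the frame of track above -0.005 m and y of cartridge_2_c in the frame of track between -0.05 and 0.05 m and z of cartridge_2_c in the frame of track below 0.06 m and linear speed of cartridge_2 above 0.35 m/s) or (x of cartridge_3_c in the frame of track above -0.005 m and y of cartridge_3_c in the frame of track between -0.05 and 0.05 m and z of cartridge_3_c in the frame of track below 0.06 m and linear speed of cartridge_3 above 0.35 m/s)).
It fails at once if the cup, the beaker or the small bottle is pushed aside by more than 30 mm (distance of any of cup, beaker, kit_jar from where it was at the start of the episode above 0.03 m).
Of cartridge_1, cartridge_2, cartridge_3 only 2 to 3 are there at a start; the rules pass over those that are not, and their reading is None.
At some moment in a run one of paddle may be knocked a few centimetres aside while the robot is not near it.
It also fails if it takes over 192 s, if anything falls off the work surface, if the arm or the gripper's body presses on something with over 40 N, if the wrist force passes 120 N, or if a joint passes its speed limit or range.

## Working session

There is one attempt and no reset: what is moved stays moved. The work goes in short steps, Python scripts to look and compute and a tool call to move; the robot and the scene stay as the last step left them, time stands still between calls to the robot, and variables do not carry over. Pictures are saved under pics/ and viewed, about 12 in all and at most 16, crops included, and the job is handed in when it is done.

Besides the shell and the picture viewer there is one more tool, called after "Request:" by a JSON object that holds its "api" and its "payload". jog_arm: Moves the arm, as the interface text tells. Its arguments: {"type":"object","properties":{"motion":{"type":"string"},"hand":{"type":"number"},"newtons":{"type":"number"}},"required":["motion"]}

```bash
mkdir -p pics; ls
cat > h.py <<'E'
import numpy as np, cv2
from plant import bot
def snap(name,fn=None):
    im=bot.get_image(name)
    if fn: cv2.imwrite('pics/'+fn,cv2.cvtColor(im,cv2.COLOR_RGB2BGR))
    return im
def ray(name,u,v):
    c=bot.get_calibration(name);E=np.array(c['extrinsics'])
    d=np.array([(u-c['cx'])/c['fx'],-(v-c['cy'])/c['fy'],-1.])
    return E[:3,3],E[:3,:3]@d
def onz(name,u,v,z):
    o,d=ray(name,u,v);t=(z-o[2])/d[2];return o+t*d
def proj(name,p):
    c=bot.get_calibration(name);E=np.array(c['extrinsics'])
    q=E[:3,:3].T@(np.array(p)-E[:3,3]);return c['cx']+c['fx']*q[0]/-q[2],c['cy']-c['fy']*q[1]/-q[2]
E
python3 - <<'E'
from h import *
for n in('scene','top'):
    snap(n,n+'0.png');print(n,bot.get_calibration(n))
print(bot.read_state(),bot.grip_point_offset)
E
```

```text
pics
scene {'fx': 471.0657093812261, 'fy': 471.0657093812261, 'cx': 281.54940330219864, 'cy': 211.45506340873413, 'extrinsics': array([[ 0.64943207,  0.37161375, -0.66343139, -0.47715931],
       [-0.76038353,  0.30886048, -0.57133361, -0.8717921 ],
       [-0.00740769,  0.87550467,  0.48315288,  0.82046628],
       [ 0.        ,  0.        ,  0.        ,  1.        ]])}
top {'fx': 397.5871279343062, 'fy': 397.5871279343062, 'cx': 281.1261307758737, 'cy': 203.8366959299702, 'extrinsics': array([[ 0.02540397,  0.9968164 , -0.07557585,  0.4710399 ],
       [-0.99951503,  0.02668913,  0.01604366, -0.01080427],
       [ 0.01800963,  0.07513163,  0.99701098,  1.1637514 ],
       [ 0.        ,  0.        ,  0.        ,  1.        ]])}
{'time_s': 0.1, 'joints': array([ 1.21220934e+00,  1.16415454e-01,  1.44218529e+00, -3.16570882e-05,
        1.58397684e+00, -3.77766068e-02]), 'qvel': array([-0.00243579, -0.00064905, -0.00038199,  0.00117881,  0.00186629,
       -0.00050215]), 'tau': array([ 2.00541093e-03, -7.22885084e+01, -6.23870659e+01,  7.82164908e-02,
        2.26355338e-02, -2.25992767e-05]), 'tcp_pos': array([0.21279298, 0.64039749, 0.21800239]), 'tcp_rot': array([[-9.48980061e-01,  3.15335922e-01, -3.16023629e-04],
       [ 3.15336080e-01,  9.48979602e-01, -9.33396529e-04],
       [ 5.56652320e-06, -9.85428348e-04, -9.99999514e-01]]), 'contact_force': array([-0.68774628, -0.07963269,  0.37348255]), 'wrist_torque': array([-0.03253635, -0.05222063, -0.02513646]), 'grip_width': 0.09298094813723362} -0.0188
```

View pics/top0.png

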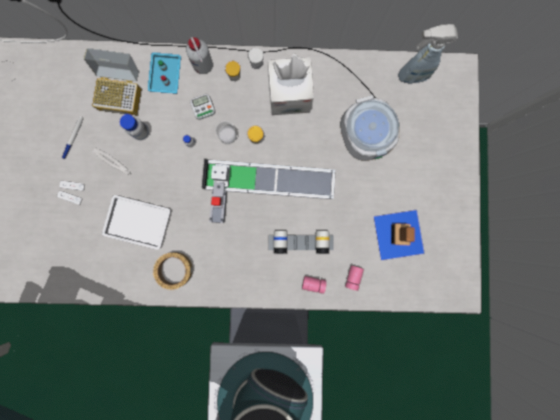

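View pics/scene0.png

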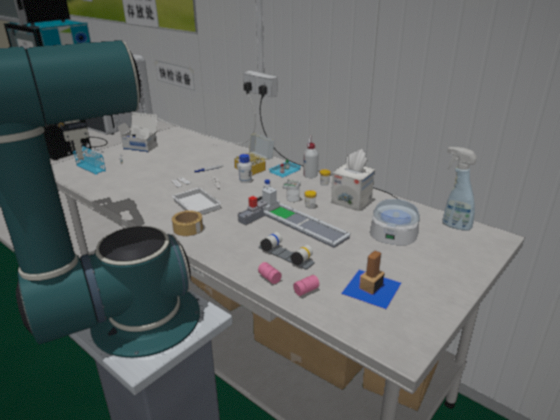

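Top view: track runs from the loading end (333,182) to the stop (206,173). The red jaw handle is at (217,202), the block at (220,172), the tray at (138,222) and the mat with the paddle at (400,235). The rack holds two cartridges, blue at (281,242) and yellow at (322,242). The bystanders are the cup (255,133), beaker (227,133) and bottle (188,140).

```bash
cat > m0.py <<'E'
from h import *
im=cv2.cvtColor(cv2.imread('pics/top0.png'),cv2.COLOR_BGR2RGB)
hsv=cv2.cvtColor(im,cv2.COLOR_RGB2HSV)
def rect(lo,hi,box,z,name):
    m=cv2.inRange(hsv,np.array(lo),np.array(hi)); k=np.zeros_like(m);u0,v0,u1,v1=box;k[v0:v1,u0:u1]=m[v0:v1,u0:u1]
    n,l,s,c=cv2.connectedComponentsWithStats(k); 
    i=1+np.argmax(s[1:,4]); pts=np.argwhere(l==i)[:,::-1].astype(np.float32)
    r=cv2.minAreaRect(pts);b=cv2.boxPoints(r)
    W=np.array([onz('top',*p,z)[:2] for p in b])
    print(name,s[i],np.round(c[i],1),'cen',np.round(onz('top',*c[i],z),4),'rectcen',np.round(onz('top',*r[0],z)[:2],4),'sides',np.round([np.linalg.norm(W[1]-W[0]),np.linalg.norm(W[2]-W[1])],4),'ang',np.round([np.degrees(np.arctan2(*(W[1]-W[0])[::-1])),np.degrees(np.arctan2(*(W[2]-W[1])[::-1]))],1))
rect((45,120,60),(75,255,255),(195,150,300,200),.01,'green')
rect((110,150,60),(125,255,255),(370,205,430,265),.003,'mat')
rect((0,150,100),(8,255,255),(200,185,235,215),.082,'handle')
rect((0,0,200),(180,40,255),(95,190,180,255),.022,'tray')
rect((20,120,120),(35,255,255),(305,225,340,260),.04,'yellow')
rect((105,120,60),(125,255,255),(265,225,300,260),.04,'blue')
rect((5,100,60),(20,255,255),(385,215,420,250),.111,'paddle')
big=cv2.resize(im[120:270,195:345],None,fx=4,fy=4,interpolation=cv2.INTER_CUBIC)
b2=cv2.resize(im[205:265,365:435],None,fx=4,fy=4,interpolation=cv2.INTER_CUBIC)
cv2.imwrite('pics/c1.png',cv2.cvtColor(big,cv2.COLOR_RGB2BGR))
E
python3 m0.py
```

```text
green [229 166  27  22 507] [241.8 177. ] cen [0.6341 0.0875 0.01  ] rectcen [0.6342 0.0874] sides [0.0599 0.073 ] ang [ -3.1 -93.6]
mat [ 375  211   48   48 1284] [396.8 234.8] cen [ 0.4771 -0.3702  0.003 ] rectcen [ 0.4781 -0.3755] sides [0.1248 0.1245] ang [ -79.1 -170.5]
handle [212 197   9   8  61] [215.8 200.7] cen [0.5568 0.1499 0.082 ] rectcen [0.5574 0.1493] sides [0.0217 0.0191] ang [ -88.4 -177.9]
tray [ 102  195   67   55 2194] [137.2 221.6] cen [0.4959 0.38   0.022 ] rectcen [0.4942 0.3862] sides [0.1208 0.1717] ang [ -11.5 -103.4]
yellow [316 237  13   3  36] [322.2 238. ] cen [ 0.4626 -0.1471  0.04  ] rectcen [ 0.4627 -0.1467] sides [0.0339 0.0056] ang [ -88.6 -179.1]
blue [274 237  13   3  29] [279.8 238.2] cen [ 0.4591 -0.0275  0.04  ] rectcen [ 0.4597 -0.0282] sides [0.0056 0.0338] ang [  1.5 -88.6]
paddle [394 225  20  19 316] [403.3 233.9] cen [ 0.4795 -0.3542  0.111 ] rectcen [ 0.4792 -0.3547] sides [0.0508 0.0477] ang [ -88.5 -180. ]
```

View pics/c1.png

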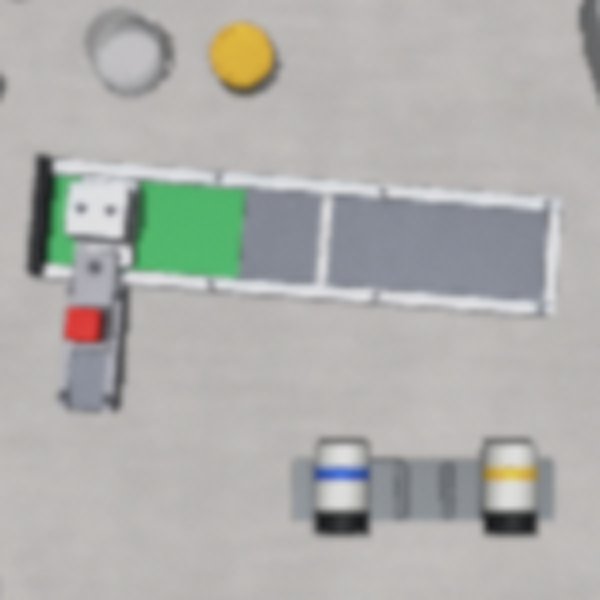

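```bash
cat > m1.py <<'E'
from h import *
im=cv2.imread('pics/top0.png').astype(float)
g=im.min(axis=2)
def cen_rows(cols,r0f,r1f,base):
    P=[]
    for u in cols:
        r=np.arange(int(r0f(u)),int(r1f(u))+1);w=np.clip(g[r,u]-base,0,None);P.append((u,(w*r).sum()/w.sum()))
    return np.array(P)
# crop->full approx: u=195+c/4, upper rail crop (140,172)->(545,200)
up=lambda u:120+(170+(u-195)*4*30/500)/4-0.3
lo=lambda u:120+(270+((u-195)*4-50)*38/500)/4-0.3
cols=list(range(234,329))
U=cen_rows(cols,lambda u:up(u)-3,lambda u:up(u)+4,200);L=cen_rows(cols,lambda u:lo(u)-3,lambda u:lo(u)+4,200)
def fit(P,z):
    W=np.array([onz('top',*p,z)[:2] for p in P],np.float32);f=cv2.fitLine(W,cv2.DIST_HUBER,0,.001,.001).ravel()
    d=f[:2]*np.sign(f[1]);return f[2:],d,W
pu,du,_=fit(U,.018);pl,dl,_=fit(L,.018)
print('rail dirs',np.degrees(np.arctan2(du[1],du[0])),np.degrees(np.arctan2(dl[1],dl[0])))
X=(du+dl);X/=np.linalg.norm(X);Y=np.array([-X[1],X[0]])
print('rail sep (77 nominal)',Y@(pl-pu)); yc=Y@(pl+pu)/2
# white line and lip: per-row centroids
def cen_cols(rows,u0,u1,base):
    return np.array([((np.clip(g[v,u0:u1]-base,0,None)*np.arange(u0,u1)).sum()/np.clip(g[v,u0:u1]-base,1e-6,None).sum(),v) for v in rows])
A=cen_cols(range(173,187),271,282,170);B=cen_cols(range(174,192),327,338,200)
xl=np.mean([X@onz('top',*p,.01)[:2] for p in A]);xb=np.mean([X@onz('top',*p,.018)[:2] for p in B])
hs=cv2.cvtColor(cv2.imread('pics/top0.png'),cv2.COLOR_BGR2HSV)[:,:,1].astype(float)
ge=[]
for v in range(172,187):
    r=hs[v,245:270];t=(r[:4].mean()+r[-8:-2].mean())/2 if 0 else (r[0]+r[18])/2
    i=np.argmax(r<t);ge.append((245+i-1+(r[i-1]-t)/(r[i-1]-r[i]),v))
xg=np.mean([X@onz('top',*p,.01)[:2] for p in ge])
print('origins from line,lip,green',xl+.02,xb+.186,xg-.04)
x0=np.mean([xl+.02,xb+.186,xg-.04]);O=x0*X+yc*Y
print('track O',O,'X',X,'ang',np.degrees(np.arctan2(X[1],X[0])))
T=lambda p:((p-O)@X,(p-O)@Y)
print('handle in track',T(np.array([.5568,.1499])))
m=((im[:,:,2]>205)&(im.max(2)-im.min(2)<25)).astype(np.uint8)
m[:164]=0;m[181:]=0;m[:,:210]=0;m[:,231:]=0
pts=np.argwhere(m)[:,::-1];c=pts.mean(0);print('block',c,onz('top',*c,.084),T(onz('top',*c,.084)[:2]))
np.savez('track.npz',O=O,X=X,Y=Y)
E
python3 m1.py
```

```text
rail dirs 0.0 0.0
rail sep (77 nominal) nan
origins from line,lip,green nan nan nan
track O [nan nan] X [nan nan] ang nan
handle in track (np.float64(nan), np.float64(nan))
block [219.         171.39416058] [0.63723046 0.143837   0.084     ] (np.float64(nan), np.float64(nan))m1.py:7: RuntimeWarning: invalid value encountered in scalar divide
  r=np.arange(int(r0f(u)),int(r1f(u))+1);w=np.clip(g[r,u]-base,0,None);P.append((u,(w*r).sum()/w.sum()))
m1.py:19: RuntimeWarning: invalid value encountered in divide
  X=(du+dl);X/=np.linalg.norm(X);Y=np.array([-X[1],X[0]])
```

Some columns (the joints in the rails) have no bright pixels, so I'll filter them out.

```bash
sed -i 's/P.append((u,(w\*r).sum()\/w.sum()))/w.sum()>20 and P.append((u,(w*r).sum()\/w.sum()))/' m1.py; python3 m1.py
```

```text
rail dirs 87.13905 87.2191
rail sep (77 nominal) 0.07790136
origins from line,lip,green 0.03949278494785774 0.038936710736598545 0.040048023007077986
track O [0.62974568 0.00851023] X [0.04921446 0.99878824] ang 87.17908
handle in track (np.float64(0.1376284599115953), np.float64(0.0798157041159181))
block [219.         171.39416058] [0.63723046 0.143837   0.084     ] (np.float64(0.13553114739105968), np.float64(-0.000815677626015481))
```

Request:
{"api": "jog_arm", "payload": {"motion": "0.344 -0.4905 0 0 0 15.6;0.344 -0.4905 0 0 0 15.6;0.344 -0.4905 0 0 0 15.6;0.344 -0.4905 0 0 0 15.6;0.344 -0.4905 0 0 0 15.6;0.344 -0.4905 0 0 0 15.6;0.344 -0.4905 0 0 0 15.6;0.344 -0.4905 0 0 0 15.6;0.344 -0.4905 0 0 0 15.6;0.344 -0.4905 0 0 0 15.6;0.344 -0.4905 0 0 0 15.6;0.344 -0.4905 0 0 0 15.6", "hand": -1, "newtons": 20}}

```text
time_s: 1.1
tcp_pos: [0.5006, 0.2292, 0.2186]
tcp_rot: [[-0.999, 0.049, 0.0], [0.049, 0.999, 0.0], [-0.0, 0.0, -1.0]]
contact_force: [0.6, 1.6, -0.3]
grip_width: 0.0927
```

Request:
{"api": "jog_arm", "payload": {"motion": "0.03 -0.04 0 0 0 0;0.0565 -0.081 0 0 0 0;0.0565 -0.081 0 0 0 0;0.0565 -0.081 -0.04 0 0 0;0.0565 -0.081 -0.08 0 0 0;0.0565 -0.081 -0.12 0 0 0;0.0565 -0.081 -0.14 0 0 0;0.0565 -0.081 -0.155 0 0 0;0.0565 -0.081 -0.163 0 0 0;0.0565 -0.081 -0.163 0 0 0;0.0565 -0.081 -0.163 0 0 0"}}

```text
time_s: 2.02
tcp_pos: [0.5566, 0.1502, 0.0561]
tcp_rot: [[-0.999, 0.048, 0.0], [0.048, 0.999, -0.0], [-0.0, -0.0, -1.0]]
contact_force: [0.0, -0.2, -0.5]
grip_width: 0.0932
```

Run:
```python
from h import *
s=bot.read_state();print(s['tcp_pos'],s['contact_force'])
a=snap('scene');b=snap('top')
A=cv2.resize(a[150:270,190:350],None,fx=5,fy=5,interpolation=cv2.INTER_CUBIC)
cv2.imwrite('pics/s1.png',cv2.cvtColor(A,cv2.COLOR_RGB2BGR))
```

```text
[0.55660418 0.15023766 0.05612771] [ 0.00637885 -0.2446241  -0.53827899]
```

View pics/s1.png

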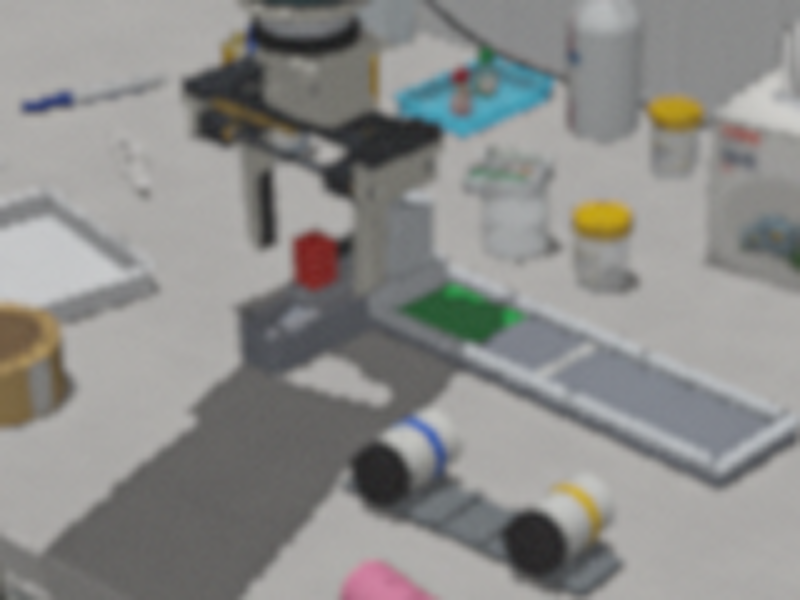

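The red handle (crop 315,260) sits between the two fingers, so I'll close and pull.

Request:
{"api": "jog_arm", "payload": {"motion": "0 0 0 0 0 0;0 0 0 0 0 0;0 0 0 0 0 0;0 0 0 0 0 0;0 0 0 0 0 0;0 0 0 0 0 0", "hand": 1, "newtons": 20}}

```text
time_s: 2.62
tcp_pos: [0.5565, 0.1502, 0.0557]
tcp_rot: [[-0.999, 0.049, 0.0], [0.049, 0.999, 0.0], [-0.0, 0.0, -1.0]]
contact_force: [-0.1, -0.1, -0.8]
grip_width: 0.0577
```

Request:
{"api": "jog_arm", "payload": {"motion": "-0.008 0.0004 0 0 0 0;-0.016 0.0008 0 0 0 0;-0.024 0.0012 0 0 0 0;-0.032 0.0016 0 0 0 0;-0.04 0.002 0 0 0 0;-0.044 0.0022 0 0 0 0;-0.046 0.0023 0 0 0 0;-0.046 0.0023 0 0 0 0;-0.046 0.0023 0 0 0 0"}}

```text
time_s: 3.37
tcp_pos: [0.5106, 0.1526, 0.0558]
tcp_rot: [[-0.999, 0.048, 0.0], [0.048, 0.999, 0.0], [-0.0, 0.0, -1.0]]
contact_force: [1.2, -0.4, 0.7]
grip_width: 0.0015
```

```bash
cat > hnd.py <<'E'
from h import *
t=np.load('track.npz')
for n in('scene','top'):
    im=snap(n);h=cv2.cvtColor(im,cv2.COLOR_RGB2HSV)
    m=cv2.inRange(h,np.array((0,150,90)),np.array((8,255,255)));u,v=map(int,proj(n,(.54,.15,.075)));k=np.zeros_like(m);k[v-25:v+25,u-25:u+25]=m[v-25:v+25,u-25:u+25]
    p=np.argwhere(k)
    if len(p)<5: print(n,'none');continue
    c=p.mean(0)[::-1];w=onz(n,*c,.082 if n=='top' else .07);print(n,len(p),c,w,(w[:2]-t['O'])@t['Y'])
E
python3 hnd.py
```

```text
scene 60 [252.73333333 201.73333333] [0.5426268  0.13644299 0.07      ] 0.09330944809116809
top none
```

Request:
{"api": "jog_arm", "payload": {"motion": "0 0 0 0 0 0;0 0 0 0 0 0;0 0 0 0 0 0;0 0 0 0 0 0;0 0 0 0 0 0;0 0 0 0 0 0;0 0 0 0 0 0;0 0 0 0 0 0;0 0 0 0 0 0;0 0 0 0 0 0;0 0 0 0 0 0;0 0 0 0 0 0", "hand": -1}}

```text
time_s: 4.47
tcp_pos: [0.5104, 0.1525, 0.0556]
tcp_rot: [[-0.999, 0.048, -0.0], [0.048, 0.999, -0.0], [0.0, -0.0, -1.0]]
contact_force: [-0.8, -0.2, 0.2]
grip_width: 0.0759
```

```bash
python3 hnd.py
```

```text
scene none
top none
```

Request:
{"api": "jog_arm", "payload": {"motion": "0.015 -0.0007 0 0 0 0;0.03 -0.0014 0 0 0 0;0.046 -0.0023 0 0 0 0;0.046 -0.0023 0 0 0 0"}}

```text
time_s: 4.9
tcp_pos: [0.5582, 0.15, 0.0556]
tcp_rot: [[-0.999, 0.049, 0.001], [0.049, 0.999, -0.0], [-0.001, 0.0, -1.0]]
contact_force: [-0.0, 0.2, 1.2]
grip_width: 0.093
```

Request:
{"api": "jog_arm", "payload": {"motion": "0 0 0 0 0 0;0 0 0 0 0 0;0 0 0 0 0 0;0 0 0 0 0 0;0 0 0 0 0 0;0 0 0 0 0 0;0 0 0 0 0 0;0 0 0 0 0 0;0 0 0 0 0 0;0 0 0 0 0 0;0 0 0 0 0 0;0 0 0 0 0 0", "hand": 1, "newtons": 20}}

```text
time_s: 5.9
tcp_pos: [0.5564, 0.1506, 0.0556]
tcp_rot: [[-0.999, 0.048, 0.0], [0.048, 0.999, 0.001], [-0.0, 0.001, -1.0]]
contact_force: [0.8, 5.5, -0.6]
grip_width: 0.0242
```

Request:
{"api": "jog_arm", "payload": {"motion": "-0.006 0.0003 0 0 0 0;-0.012 0.0006 0 0 0 0;-0.018 0.0009 0 0 0 0;-0.024 0.0012 0 0 0 0;-0.03 0.0015 0 0 0 0;-0.036 0.0018 0 0 0 0;-0.041 0.002 0 0 0 0;-0.045 0.0022 0 0 0 0;-0.046 0.0023 0 0 0 0;-0.046 0.0023 0 0 0 0"}}

```text
time_s: 6.73
tcp_pos: [0.5116, 0.1528, 0.0558]
tcp_rot: [[-0.999, 0.048, 0.004], [0.048, 0.999, 0.001], [-0.004, 0.001, -1.0]]
contact_force: [13.6, 4.1, -8.9]
grip_width: 0.0238
```

Request:
{"api": "jog_arm", "payload": {"motion": "0 0 0 0 0 0;0 0 0 0 0 0;0 0 0 0 0 0;0 0 0 0 0 0;0 0 0 0 0 0;0 0 0 0 0 0;0 0 0 0 0 0;0 0 0 0 0 0;0 0 0 0 0 0", "hand": -1}}

```text
time_s: 7.48
tcp_pos: [0.5104, 0.1525, 0.0556]
tcp_rot: [[-0.999, 0.049, -0.0], [0.049, 0.999, -0.0], [0.0, -0.0, -1.0]]
contact_force: [0.2, 0.8, 0.2]
grip_width: 0.0794
```

Request:
{"api": "jog_arm", "payload": {"motion": "0 0 0.03 0 0 0;0 0 0.06 0 0 0;0.03 -0.002 0.065 0 0 0;0.07 -0.0045 0.065 0 0 0;0.11 -0.0075 0.065 0 0 0;0.1265 -0.0085 0.065 0 0 0;0.1265 -0.0085 0.065 0 0 0;0.1265 -0.0085 0.04 0 0 0;0.1265 -0.0085 0.015 0 0 0;0.1265 -0.0085 -0.002 0 0 0;0.1265 -0.0085 -0.006 0 0 0;0.1265 -0.0085 -0.006 0 0 0"}}

```text
time_s: 8.48
tcp_pos: [0.636, 0.144, 0.0486]
tcp_rot: [[-0.999, 0.048, -0.002], [0.048, 0.999, -0.0], [0.002, -0.0, -1.0]]
contact_force: [0.2, -0.3, 0.9]
grip_width: 0.0932
```

```bash
python3 hnd.py
python3 - <<'E'
from h import *
s=bot.read_state();print(s['tcp_pos'],s['contact_force'])
A=cv2.resize(snap('scene')[150:270,190:350],None,fx=5,fy=5,interpolation=cv2.INTER_CUBIC)
cv2.imwrite('pics/s2.png',cv2.cvtColor(A,cv2.COLOR_RGB2BGR))
E
```

```text
scene 56 [243.19642857 205.92857143] [0.49996284 0.14020873 0.07      ] 0.136107038541377
top none
[0.63724382 0.14417531 0.05102211] [ 1.07319697 -0.15365103  0.61091612]
```

View pics/s2.png

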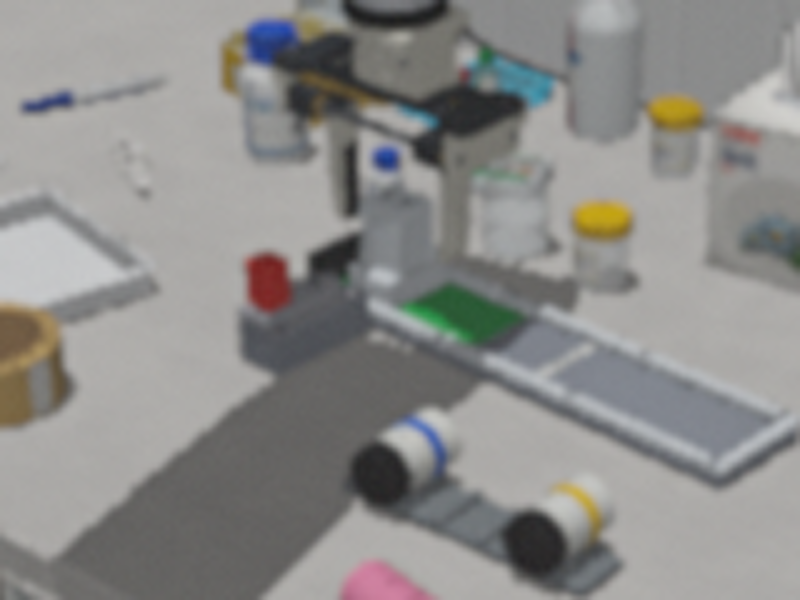

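The jaw is open (handle moved 43 mm) and the fingers straddle the block. I'll grasp it and lift.

Request:
{"api": "jog_arm", "payload": {"motion": "0 0 0 0 0 0;0 0 0 0 0 0;0 0 0 0 0 0;0 0 0 0 0 0;0 0 0 0 0 0;0 0 0 0 0 0;0 0 0 0 0 0;0 0 0 0 0 0;0 0 0 0 0 0;0 0 0 0 0 0;0 0 0 0 0 0", "hand": 1, "newtons": 30}}

```text
time_s: 9.55
tcp_pos: [0.6369, 0.1439, 0.0496]
tcp_rot: [[-0.999, 0.049, -0.0], [0.049, 0.999, -0.0], [0.0, -0.0, -1.0]]
contact_force: [-0.6, -1.3, -0.1]
grip_width: 0.0399
```

Request:
{"api": "jog_arm", "payload": {"motion": "0 0 0.01 0 0 0;0 0 0.025 0 0 0;0 0 0.05 0 0 0;0 0 0.08 0 0 0;0 0 0.1 0 0 0;0 0 0.1 0 0 0"}}

```text
time_s: 10.05
tcp_pos: [0.6387, 0.1444, 0.1566]
tcp_rot: [[-0.999, 0.048, 0.007], [0.048, 0.999, 0.001], [-0.007, 0.002, -1.0]]
contact_force: [0.8, 0.6, -1.6]
grip_width: 0.0395
```

Request:
{"api": "jog_arm", "payload": {"motion": "-0.015 0.025 0 0 0 0;-0.035 0.059 0 0 0 0;-0.055 0.093 0 0 0 0;-0.075 0.127 0 0 0 0;-0.095 0.161 0 0 0 0;-0.115 0.195 0 0 0 0;-0.133 0.226 0 0 0 0;-0.143 0.242 0 0 0 0;-0.143 0.242 0 0 0 0;-0.143 0.242 -0.03 0 0 0;-0.143 0.242 -0.06 0 0 0;-0.143 0.242 -0.085 0 0 0"}}

```text
time_s: 11.05
tcp_pos: [0.4937, 0.3855, 0.0631]
tcp_rot: [[-0.999, 0.048, -0.0], [0.048, 0.999, -0.0], [0.0, -0.0, -1.0]]
contact_force: [-0.7, 0.2, -2.6]
grip_width: 0.0396
```

Request:
{"api": "jog_arm", "payload": {"motion": "0 0 -0.01 0 0 0;0 0 -0.016 0 0 0;0 0 -0.02 0 0 0;0 0 -0.022 0 0 0;0 0 -0.022 0 0 0;0 0 -0.022 0 0 0"}}

```text
time_s: 11.55
tcp_pos: [0.4944, 0.3863, 0.0439]
tcp_rot: [[-0.999, 0.049, 0.001], [0.049, 0.999, 0.001], [-0.001, 0.001, -1.0]]
contact_force: [-0.1, -0.5, -1.4]
grip_width: 0.0395
```

Request:
{"api": "jog_arm", "payload": {"motion": "0 0 -0.001 0 0 0;0 0 -0.002 0 0 0;0 0 -0.002 0 0 0;0 0 -0.002 0 0 0"}}

```text
time_s: 11.88
tcp_pos: [0.4944, 0.3862, 0.0416]
tcp_rot: [[-0.999, 0.049, 0.001], [0.049, 0.999, 0.001], [-0.001, 0.001, -1.0]]
contact_force: [-0.5, -1.6, 6.1]
grip_width: 0.0396
```

Request:
{"api": "jog_arm", "payload": {"motion": "0 0 0 0 0 0;0 0 0 0 0 0;0 0 0 0 0 0;0 0 0 0 0 0;0 0 0 0 0 0;0 0 0 0 0 0;0 0 0 0 0 0;0 0 0 0 0 0;0 0 0.03 0 0 0;0 0 0.07 0 0 0;0 0 0.1 0 0 0;0 0 0.1 0 0 0", "hand": -1}}

```text
time_s: 12.88
tcp_pos: [0.4957, 0.3873, 0.1479]
tcp_rot: [[-0.999, 0.048, 0.007], [0.048, 0.999, 0.005], [-0.007, 0.005, -1.0]]
contact_force: [0.7, 0.3, 0.4]
grip_width: 0.093
```

```bash
cat > look.py <<'E'
import sys
from h import *
im=snap('top');sc=snap('scene')
A=cv2.resize(sc[150:300,170:420],None,fx=3,fy=3,interpolation=cv2.INTER_CUBIC)[:,:750]
cv2.imwrite('pics/'+sys.argv[1]+'_s.png',cv2.cvtColor(A,cv2.COLOR_RGB2BGR))
cv2.imwrite('pics/'+sys.argv[1]+'_t.png',cv2.cvtColor(im,cv2.COLOR_RGB2BGR))
E
python3 look.py a
```

```text
(no output)
```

View pics/a_s.png

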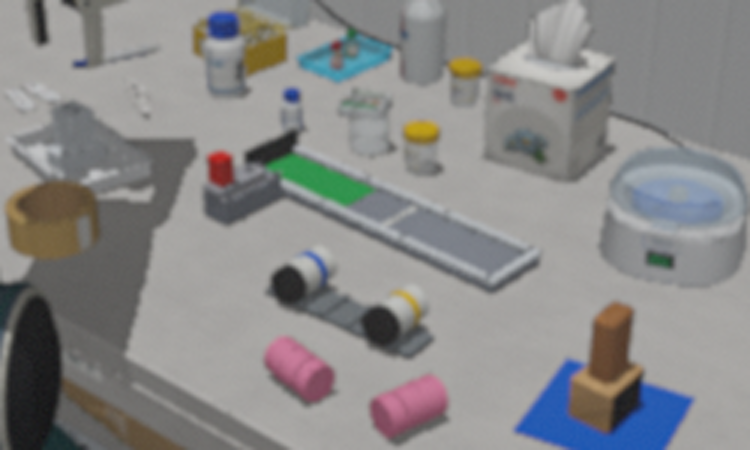

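The block now stands in the tray (crop 70,120), the jaw is open and the bystanders are in place. Next I'll measure the cartridge centres along their axes.

Run:
```python
from h import *
im=cv2.imread('pics/top0.png').astype(float).mean(2)
for u,y in((280,-.0275),(322,-.1471)):
    p=im[224:262,u-3:u+4].mean(1);print(u,[int(x) for x in p])
    bg=(p[:3].mean()+p[-3:].mean())/2
    # upper end: bench->white ; lower end: cap->bench
    for v in(229,230,253,254): print(v,onz('top',u,v,.03)[:2].round(4))
s=bot.read_state();print(s['joints'],s['tcp_pos'])
```

```text
280 [183, 184, 185, 185, 176, 145, 136, 182, 209, 214, 214, 208, 179, 143, 124, 144, 188, 209, 213, 213, 212, 212, 199, 148, 81, 48, 45, 46, 55, 97, 152, 179, 186, 186, 186, 185, 185, 184]
229 [ 0.4851 -0.0277]
230 [ 0.4823 -0.0277]
253 [ 0.4172 -0.0294]
254 [ 0.4144 -0.0295]
322 [184, 185, 186, 186, 178, 147, 135, 179, 207, 212, 212, 209, 191, 172, 161, 173, 199, 211, 213, 213, 213, 213, 201, 149, 81, 46, 44, 44, 52, 95, 152, 180, 185, 186, 186, 185, 185, 185]
229 [ 0.4882 -0.1474]
230 [ 0.4853 -0.1475]
253 [ 0.4202 -0.1486]
254 [ 0.4173 -0.1487]
[ 6.22654416e-01  4.23097921e-02  1.64446875e+00 -6.73527799e-06
  1.45247816e+00 -8.99619357e-01] [0.49435148 0.38629532 0.14189672]
```

Request:
{"api": "jog_arm", "payload": {"motion": "-0.045 -0.414 0 0 0 -85.5;-0.045 -0.414 0 0 0 -85.5;-0.045 -0.414 0 0 0 -85.5;-0.045 -0.414 0 0 0 -85.5;-0.045 -0.414 0 0 0 -85.5;-0.045 -0.414 0 0 0 -85.5;-0.045 -0.414 0 0 0 -85.5;-0.045 -0.414 0 0 0 -85.5;-0.045 -0.414 0 0 0 -85.5;-0.045 -0.414 0 0 0 -85.5;-0.045 -0.414 0 0 0 -85.5;-0.045 -0.414 0 0 0 -85.5"}}

```text
time_s: 13.98
tcp_pos: [0.4481, -0.0303, 0.1392]
tcp_rot: [[-0.019, 1.0, -0.002], [1.0, 0.019, 0.0], [0.0, -0.002, -1.0]]
contact_force: [0.8, -1.1, 0.8]
grip_width: 0.093
```

Run:
```python
from h import *
snap('top');s=bot.read_state();print(s['tcp_pos'],np.degrees(np.arctan2(s['tcp_rot'][1,1],s['tcp_rot'][0,1])),s['joints'])
```

```text
[ 0.44826007 -0.02928927  0.1391669 ] 0.6762675831325428 [-1.22075772e-01 -3.64418867e-01  2.00685044e+00  4.83463118e-05
  1.50098748e+00 -1.33882022e-01]
```

Request:
{"api": "jog_arm", "payload": {"motion": "0.0005 0.001 -0.03 0 0 0;0.0005 0.001 -0.06 0 0 0;0.0005 0.001 -0.085 0 0 0;0.0005 0.001 -0.105 0 0 0;0.0005 0.001 -0.115 0 0 0;0.0005 0.001 -0.12 0 0 0;0.0005 0.001 -0.12 0 0 0;0.0005 0.001 -0.12 0 0 0"}}

```text
time_s: 14.7
tcp_pos: [0.4498, -0.0269, 0.0213]
tcp_rot: [[-0.031, 1.0, 0.0], [1.0, 0.031, -0.0], [-0.0, 0.0, -1.0]]
contact_force: [0.1, -0.4, -0.9]
grip_width: 0.0929
```

Request:
{"api": "jog_arm", "payload": {"motion": "0 0 0 0 0 0;0 0 0 0 0 0;0 0 0 0 0 0;0 0 0 0 0 0;0 0 0 0 0 0;0 0 0 0 0 0;0 0 0 0 0 0;0 0 0 0 0 0", "hand": 1, "newtons": 12}}

```text
time_s: 15.37
tcp_pos: [0.4495, -0.027, 0.0209]
tcp_rot: [[-0.03, 1.0, 0.0], [1.0, 0.03, -0.0], [-0.0, 0.0, -1.0]]
contact_force: [-1.9, 0.2, 4.7]
grip_width: 0.0641
```

Request:
{"api": "jog_arm", "payload": {"motion": "0 0 0.02 0 0 0;0 0 0.05 0 0 0;0 0 0.075 0 0 0;0.03 -0.002 0.08 0 0 -2;0.065 -0.004 0.08 0 0 -4.55;0.1 -0.006 0.08 0 0 -4.55;0.135 -0.008 0.08 0 0 -4.55;0.165 -0.009 0.075 0 0 -4.55;0.1785 -0.0095 0.055 0 0 -4.55;0.1785 -0.0095 0.03 0 0 -4.55;0.1785 -0.0095 0.016 0 0 -4.55;0.1785 -0.0095 0.013 0 0 -4.55"}}

```text
time_s: 16.37
tcp_pos: [0.6262, -0.0363, 0.03]
tcp_rot: [[0.049, 0.999, -0.005], [0.999, -0.049, 0.0], [0.0, -0.005, -1.0]]
contact_force: [0.0, 0.5, -1.4]
grip_width: 0.0642
```

Request:
{"api": "jog_arm", "payload": {"motion": "0 0 0 0 0 0;0 0 0 0 0 0;0 0 0 0 0 0;0 0 -0.002 0 0 0;0 0 -0.004 0 0 0;0 0 -0.006 0 0 0;0 0 -0.006 0 0 0;0 0 -0.006 0 0 0"}}

```text
time_s: 17.03
tcp_pos: [0.6278, -0.0365, 0.0276]
tcp_rot: [[0.049, 0.999, -0.0], [0.999, -0.049, 0.0], [0.0, -0.0, -1.0]]
contact_force: [0.2, -0.0, -0.1]
grip_width: 0.0638
```

Request:
{"api": "jog_arm", "payload": {"motion": "0.001 0 -0.003 0 0 0;0.002 0 -0.003 0 0 0;0.003 0 -0.003 0 0 0;0.003 0 -0.003 0 0 0;0.003 0 -0.003 0 0 0"}}

```text
time_s: 17.45
tcp_pos: [0.6285, -0.0363, 0.0237]
tcp_rot: [[0.049, 0.999, -0.006], [0.999, -0.049, 0.0], [0.0, -0.006, -1.0]]
contact_force: [-19.1, 0.7, 6.8]
grip_width: 0.0641
```

Request:
{"api": "jog_arm", "payload": {"motion": "-0.002 0 0 0 0 0;-0.004 0 0 0 0 0;-0.006 0 0 0 0 0;-0.006 0 0 0 0 0;-0.006 0 0 0 0 0"}}

```text
time_s: 17.87
tcp_pos: [0.625, -0.0365, 0.0248]
tcp_rot: [[0.049, 0.999, 0.0], [0.999, -0.049, -0.0], [-0.0, 0.0, -1.0]]
contact_force: [0.0, 0.1, -0.3]
grip_width: 0.0639
```

Request:
{"api": "jog_arm", "payload": {"motion": "0.0015 0 0 0 0 0;0.0015 0 -0.001 0 0 0;0.0015 0 -0.0015 0 0 0;0.0015 0 -0.0015 0 0 0"}}

```text
time_s: 18.2
tcp_pos: [0.6265, -0.0365, 0.023]
tcp_rot: [[0.049, 0.999, -0.0], [0.999, -0.049, 0.0], [0.0, -0.0, -1.0]]
contact_force: [-0.2, 0.2, 0.1]
grip_width: 0.0637
```

Request:
{"api": "jog_arm", "payload": {"motion": "0 0 0 0 0 0;0 0 0 0 0 0;0 0 0 0 0 0;0 0 0 0 0 0;0 0 0 0 0 0;0 0 0 0 0 0;0 0 0.01 0 0 0;0 0 0.035 0 0 0;0 0 0.07 0 0 0;0 0 0.09 0 0 0", "hand": -1}}

```text
time_s: 19.03
tcp_pos: [0.6271, -0.0366, 0.1172]
tcp_rot: [[0.049, 0.999, 0.003], [0.999, -0.049, -0.0], [-0.0, 0.003, -1.0]]
contact_force: [0.6, 0.4, 0.8]
grip_width: 0.0928
```

Run:
```python
from h import *
a=snap('scene');s=bot.read_state();print(s['tcp_pos'],s['grip_width'])
A=cv2.resize(a[180:280,240:380],None,fx=5,fy=5,interpolation=cv2.INTER_CUBIC)
cv2.imwrite('pics/s3.png',cv2.cvtColor(A,cv2.COLOR_RGB2BGR))
```

```text
[ 0.62840173 -0.03664883  0.12092391] 0.0931942915967492
```

View pics/s3.png

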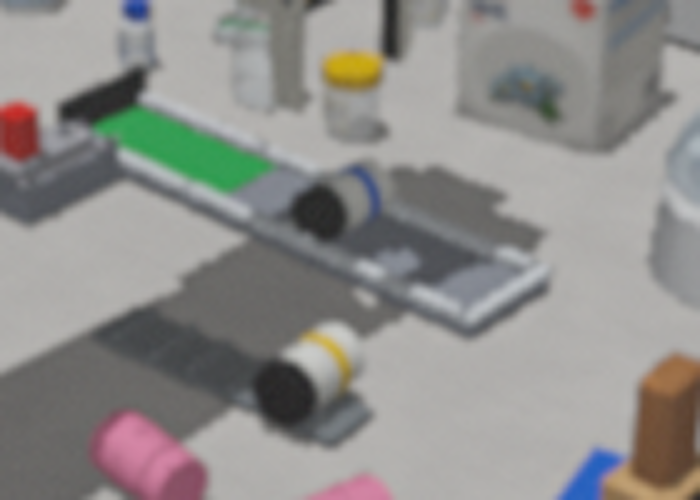

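Request:
{"api": "jog_arm", "payload": {"motion": "-0.03 -0.019 0 0 0 0;-0.065 -0.041 0 0 0 2;-0.1 -0.064 0 0 0 4.55;-0.135 -0.086 0 0 0 4.55;-0.165 -0.105 0 0 0 4.55;-0.174 -0.111 0 0 0 4.55;-0.174 -0.111 -0.02 0 0 4.55;-0.174 -0.111 -0.05 0 0 4.55;-0.174 -0.111 -0.075 0 0 4.55;-0.174 -0.111 -0.088 0 0 4.55;-0.174 -0.111 -0.0925 0 0 4.55;-0.174 -0.111 -0.0925 0 0 4.55"}}

```text
time_s: 20.08
tcp_pos: [0.4523, -0.1473, 0.0202]
tcp_rot: [[-0.03, 1.0, -0.001], [1.0, 0.03, 0.001], [0.001, -0.001, -1.0]]
contact_force: [-0.7, -1.0, 0.2]
grip_width: 0.0931
```

Request:
{"api": "jog_arm", "payload": {"motion": "0 0 0 0 0 0;0 0 0 0 0 0;0 0 0 0 0 0;0 0 0 0 0 0;0 0 0 0 0 0;0 0 0 0 0 0;0 0 0 0 0 0;0 0 0 0 0 0", "hand": 1, "newtons": 12}}

```text
time_s: 20.75
tcp_pos: [0.4527, -0.1476, 0.0211]
tcp_rot: [[-0.03, 1.0, 0.001], [1.0, 0.03, -0.0], [-0.0, 0.001, -1.0]]
contact_force: [-1.6, 0.6, 6.6]
grip_width: 0.0639
```

Request:
{"api": "jog_arm", "payload": {"motion": "0 0 0.02 0 0 0;0 0 0.05 0 0 0;0 0 0.075 0 0 0;0.03 0.011 0.08 0 0 -2;0.065 0.024 0.08 0 0 -4.55;0.1 0.037 0.08 0 0 -4.55;0.135 0.05 0.08 0 0 -4.55;0.16 0.06 0.08 0 0 -4.55;0.1715 0.063 0.07 0 0 -4.55;0.1715 0.063 0.05 0 0 -4.55;0.1715 0.063 0.03 0 0 -4.55;0.1715 0.063 0.015 0 0 -4.55"}}

```text
time_s: 21.75
tcp_pos: [0.6235, -0.0842, 0.0335]
tcp_rot: [[0.049, 0.999, -0.002], [0.999, -0.049, 0.0], [0.0, -0.002, -1.0]]
contact_force: [-0.1, 0.3, -1.3]
grip_width: 0.0641
```

Request:
{"api": "jog_arm", "payload": {"motion": "0 0 0 0 0 0;0 0 0 0 0 0;0 0 -0.004 0 0 0;0 0 -0.008 0 0 0;0 0 -0.01 0 0 0;0 0 -0.012 0 0 0;0 0 -0.013 0 0 0;0 0 -0.013 0 0 0;0 0 -0.013 0 0 0"}}

```text
time_s: 22.5
tcp_pos: [0.6241, -0.0845, 0.0231]
tcp_rot: [[0.049, 0.999, 0.0], [0.999, -0.049, -0.0], [-0.0, 0.0, -1.0]]
contact_force: [-1.0, -0.6, 3.3]
grip_width: 0.0642
```

Request:
{"api": "jog_arm", "payload": {"motion": "0 0 0 0 0 0;0 0 0 0 0 0;0 0 0 0 0 0;0 0 0 0 0 0;0 0 0 0 0 0;0 0 0 0 0 0;0 0 0.01 0 0 0;0 0 0.04 0 0 0;0 0 0.08 0 0 0;-0.03 -0.03 0.12 0 0 0;-0.05 -0.05 0.16 0 0 0;-0.05 -0.05 0.16 0 0 0", "hand": -1}}

```text
time_s: 23.5
tcp_pos: [0.5732, -0.1358, 0.1874]
tcp_rot: [[0.05, 0.999, 0.004], [0.999, -0.05, -0.001], [-0.001, 0.004, -1.0]]
contact_force: [0.9, 0.0, -0.3]
grip_width: 0.0927
```

```bash
cat > pad.py <<'E'
import sys
from h import *
im=snap('top');sc=snap('scene')
A=cv2.resize(sc[180:310,240:410],None,fx=4,fy=4,interpolation=cv2.INTER_CUBIC)
B=cv2.resize(im[200:275,365:440],None,fx=6,fy=6,interpolation=cv2.INTER_CUBIC)
C=np.zeros((520,800,3),np.uint8);A=cv2.resize(A,(430,int(430*A.shape[0]/A.shape[1])));B=cv2.resize(B,(360,360))
C[:A.shape[0],:430]=A;C[:360,435:795]=B
cv2.imwrite('pics/'+sys.argv[1]+'.png',cv2.cvtColor(C,cv2.COLOR_RGB2BGR))
h=cv2.cvtColor(im,cv2.COLOR_RGB2HSV);m=cv2.inRange(h,np.array((5,90,60)),np.array((22,255,255)));m[:200]=0;m[275:]=0;m[:,:365]=0;m[:,440:]=0
print('wood hist',[(v,int(h[v,u][2]),int(h[v,u][1])) for v,u in [(234,395),(234,405),(234,410)]])
for lab,z,sel in(('all',.045,m>0),('handle',.111,(m>0)&(h[:,:,2]<150)),('foot',.045,(m>0)&(h[:,:,2]>=150))):
    p=np.argwhere(sel)[:,::-1].astype(np.float32)
    if len(p)<6: print(lab,len(p));continue
    r=cv2.minAreaRect(p);W=np.array([onz('top',*q,z)[:2] for q in cv2.boxPoints(r)])
    print(lab,len(p),np.round(r,1) if 0 else r,'cen',onz('top',*p.mean(0),z).round(4),'rect',W.mean(0).round(4),[round(float(np.linalg.norm(W[i+1]-W[i])),4) for i in(0,1)],[round(float(np.degrees(np.arctan2(*(W[i+1]-W[i])[::-1]))),1) for i in(0,1)])
E
python3 pad.py p1
```

```text
wood hist [(234, 193, 182), (234, 212, 107), (234, 198, 108)]
all 361 ((409.0, 226.0), (18.0, 20.0), 90.0) cen [ 0.5025 -0.3901  0.045 ] rect [ 0.5028 -0.3918] [0.057, 0.0509] [-88.5, 180.0]
handle 163 ((407.0, 225.5), (16.0, 17.0), 0.0) cen [ 0.5028 -0.3637  0.111 ] rect [ 0.5021 -0.364 ] [0.0452, 0.0429] [0.2, -88.5]
foot 198 ((410.0, 226.0), (18.0, 18.0), 90.0) cen [ 0.5006 -0.3936  0.045 ] rect [ 0.5028 -0.3947] [0.0513, 0.0509] [-88.5, 180.0]
```

View pics/p1.png

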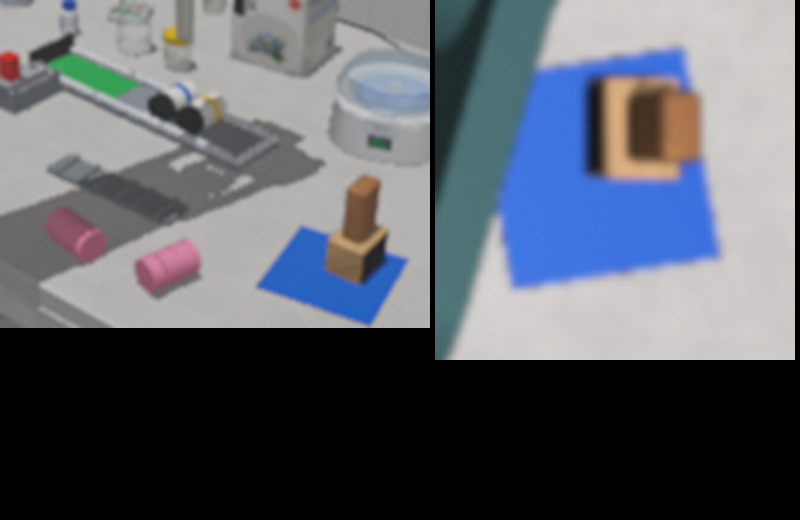

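The paddle was knocked to the far side of the mat, its rubber faces still towards ±world y. The handle top centre is at crop (680,126), which is pixel (416,226.2).

Run:
```python
from h import *
q=lambda X,Y:(365+X/4.8,200+Y/4.8)
P=lambda X,Y,z:onz('top',*q(X-435,Y),z)[:2]
print('handle',P(680.5,126,.114),'foot',P(642.5,129,.048))
for a,b in(((605,77),(680,82)),((605,177),(680,181)),((663,93),(699,93)),((663,93),(662,157)),((605,80),(605,177))):
    d=P(*b,.05)-P(*a,.05);print(np.degrees(np.arctan2(d[1],d[0])))
# rubber/wood boundary per row, subpixel, from last picture (saved B panel)
im=cv2.imread('pics/p1.png')[:360,435:795].astype(float);r=im[:,:,2]
pts=[]
for Y in range(88,170,4):
    row=r[Y,150:185];t=120;i=np.argmax(row>t) if row[:20].min()<t else -1
    j=150+5+np.argmax(r[Y,155:190]>t);pts.append((j-1+(t-r[Y,j-1])/(r[Y,j]-r[Y,j-1]),Y))
print(pts[::4]);W=np.array([onz('top',*q(*p),.048)[:2] for p in pts],np.float32);f=cv2.fitLine(W,cv2.DIST_HUBER,0,.001,.001).ravel();print('rubber edge dir',np.degrees(np.arctan2(f[1],f[0])))
s=bot.read_state();print(s['tcp_pos'],s['joints'])
```

```text
handle [ 0.50058641 -0.38737966] foot [ 0.50010607 -0.3886073 ]
-92.29885674957244
-91.58126517488465
-88.50674530585574
179.12504947243394
-179.84283749969535
[(np.float64(168.5), 88), (np.float64(168.57142857142858), 104), (np.float64(168.84615384615384), 120), (np.float64(169.05882352941177), 136), (np.float64(169.2941176470588), 152), (np.float64(169.2941176470588), 168)]
rubber edge dir 0.78254026
[ 0.5740328  -0.13614126  0.18793681] [-2.75935044e-01 -6.34377144e-02  1.67414942e+00 -3.23794381e-04
  1.52428616e+00 -2.24848429e-01]
```

Request:
{"api": "jog_arm", "payload": {"motion": "-0.01 -0.035 0 0 0 0;-0.021 -0.072 0 0 0 2.8;-0.032 -0.109 0 0 0 2.8;-0.043 -0.146 0 0 0 2.8;-0.054 -0.183 0 0 0 2.8;-0.065 -0.22 0 0 0 2.8;-0.071 -0.243 0 0 0 2.8;-0.074 -0.2535 0 0 0 2.8;-0.074 -0.2535 0 0 0 2.8;-0.074 -0.2535 -0.02 0 0 2.8;-0.074 -0.2535 -0.04 0 0 2.8;-0.074 -0.2535 -0.06 0 0 2.8"}}

```text
time_s: 24.6
tcp_pos: [0.5008, -0.3865, 0.1219]
tcp_rot: [[-0.0, 1.0, 0.0], [1.0, 0.0, 0.0], [0.0, 0.0, -1.0]]
contact_force: [0.2, 0.5, 0.3]
grip_width: 0.0931
```

Request:
{"api": "jog_arm", "payload": {"motion": "0 0 -0.02 0 0 0;0 0 -0.04 0 0 0;0 0 -0.053 0 0 0;0 0 -0.058 0 0 0;0 0 -0.058 0 0 0;0 0 -0.058 0 0 0"}}

```text
time_s: 25.1
tcp_pos: [0.5005, -0.3877, 0.0655]
tcp_rot: [[0.0, 1.0, 0.0], [1.0, -0.0, -0.0], [-0.0, 0.0, -1.0]]
contact_force: [-0.4, -0.1, 0.3]
grip_width: 0.093
```

Run:
```python
from h import *
a=snap('scene');s=bot.read_state();print(s['tcp_pos'],s['contact_force'])
A=cv2.resize(a[200:320,310:430],None,fx=4,fy=4,interpolation=cv2.INTER_CUBIC)
cv2.imwrite('pics/s4.png',cv2.cvtColor(A,cv2.COLOR_RGB2BGR))
```

```text
[ 0.50059362 -0.38804383  0.06594584] [0.16639885 0.47368022 0.02213591]
```

View pics/s4.png

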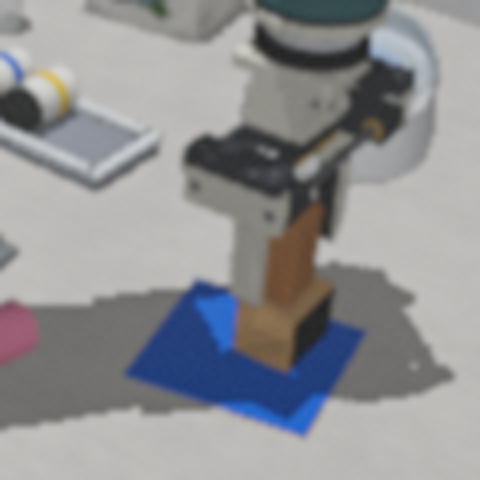

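Fingers are on either side of the handle, which stands centred between them. Closing and lifting.

Request:
{"api": "jog_arm", "payload": {"motion": "0 0 0 0 0 0;0 0 0 0 0 0;0 0 0 0 0 0;0 0 0 0 0 0;0 0 0 0 0 0;0 0 0 0 0 0;0 0 0 0 0 0;0 0 0 0 0 0;0 0 0 0 0 0;0 0 0 0 0 0;0 0 0 0 0 0;0 0 0 0 0 0", "hand": 1, "newtons": 35}}

```text
time_s: 26.15
tcp_pos: [0.4999, -0.3879, 0.0645]
tcp_rot: [[0.001, 1.0, -0.0], [1.0, -0.001, 0.0], [0.0, -0.0, -1.0]]
contact_force: [0.0, 0.0, -1.4]
grip_width: 0.0399
```

Request:
{"api": "jog_arm", "payload": {"motion": "0 0 0.01 0 0 0;0 0 0.03 0 0 0;0 0 0.06 0 0 0;0.015 0.03 0.075 0 0 -2.8;0.033 0.067 0.08 0 0 -2.8;0.05 0.102 0.08 0 0 -2.8;0.067 0.137 0.08 0 0 -2.8;0.084 0.172 0.08 0 0 -2.8;0.101 0.207 0.08 0 0 -2.8;0.115 0.235 0.08 0 0 -2.8;0.121 0.2465 0.08 0 0 -2.8;0.121 0.2465 0.08 0 0 -2.8"}}

```text
time_s: 27.15
tcp_pos: [0.6219, -0.139, 0.1452]
tcp_rot: [[0.046, 0.999, 0.0], [0.999, -0.046, 0.0], [0.0, 0.0, -1.0]]
contact_force: [-0.8, -0.1, -2.3]
grip_width: 0.0397
```

Run:
```python
from h import *
a=snap('scene');b=snap('top');s=bot.read_state();print(s['tcp_pos'],s['grip_width'],s['tcp_rot'].round(3).tolist())
A=cv2.resize(a[160:280,270:390],None,fx=4,fy=4,interpolation=cv2.INTER_CUBIC)
cv2.imwrite('pics/s5.png',cv2.cvtColor(A,cv2.COLOR_RGB2BGR))
```

```text
[ 0.62089661 -0.14159645  0.14500356] 0.0398427991342869 [[0.049, 0.999, -0.0], [0.999, -0.049, -0.0], [-0.0, -0.0, -1.0]]
```

View pics/s5.png

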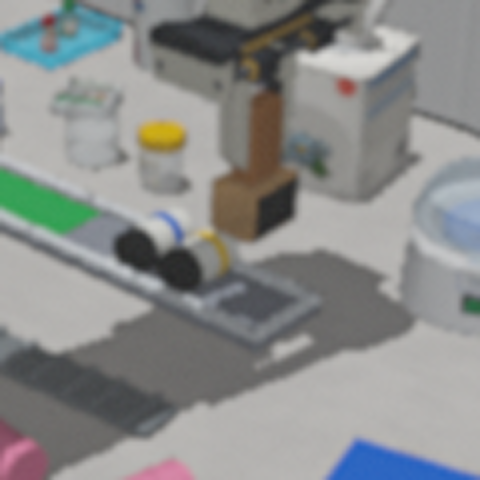

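Request:
{"api": "jog_arm", "payload": {"motion": "0 0 -0.015 0 0 0;0 0 -0.03 0 0 0;0 0 -0.045 0 0 0;0 0 -0.055 0 0 0;0 0 -0.06 0 0 0;0 0 -0.062 0 0 0;0 0 -0.062 0 0 0;0 0 -0.062 0 0 0"}}

```text
time_s: 27.92
tcp_pos: [0.6212, -0.1416, 0.0832]
tcp_rot: [[0.049, 0.999, 0.001], [0.999, -0.049, -0.0], [-0.0, 0.001, -1.0]]
contact_force: [1.1, 0.4, -1.5]
grip_width: 0.0399
```

Request:
{"api": "jog_arm", "payload": {"motion": "0.0002 0.004 0 0 0 0;0.0005 0.009 0 0 0 0;0.0007 0.014 0 0 0 0;0.0009 0.019 0 0 0 0;0.0012 0.024 0 0 0 0;0.0014 0.029 0 0 0 0;0.0017 0.034 0 0 0 0;0.0019 0.039 0 0 0 0;0.0022 0.044 0 0 0 0;0.0024 0.049 0 0 0 0;0.0027 0.054 0 0 0 0;0.0029 0.059 0 0 0 0"}}

```text
time_s: 28.92
tcp_pos: [0.6239, -0.082, 0.0827]
tcp_rot: [[0.049, 0.999, 0.0], [0.999, -0.049, 0.0], [0.0, 0.0, -1.0]]
contact_force: [0.1, 0.4, -2.5]
grip_width: 0.0401
```

Run:
```python
from h import *
a=snap('scene');b=snap('top');s=bot.read_state();print(s['tcp_pos'],s['contact_force'])
A=cv2.resize(a[160:280,250:370],None,fx=4,fy=4,interpolation=cv2.INTER_CUBIC)
cv2.imwrite('pics/s6.png',cv2.cvtColor(A,cv2.COLOR_RGB2BGR))
```

```text
[ 0.62387331 -0.08174002  0.08262946] [-0.41209454 -0.52318197 -1.49409839]
```

View pics/s6.png

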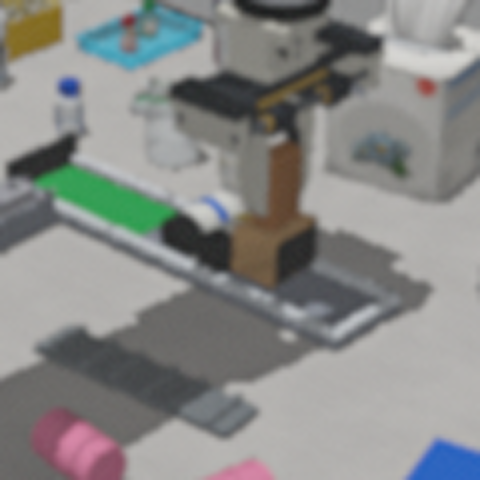

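The paddle is pushing both cartridges square in the lane. Continuing slowly.

Request:
{"api": "jog_arm", "payload": {"motion": "0.0002 0.005 0 0 0 0;0.0005 0.01 0 0 0 0;0.0007 0.015 0 0 0 0;0.001 0.02 0 0 0 0;0.0012 0.025 0 0 0 0;0.0015 0.03 0 0 0 0;0.0017 0.035 0 0 0 0;0.002 0.04 0 0 0 0;0.0022 0.045 0 0 0 0;0.0025 0.05 0 0 0 0;0.0027 0.055 0 0 0 0;0.003 0.06 0 0 0 0"}}

```text
time_s: 30.02
tcp_pos: [0.6269, -0.022, 0.0827]
tcp_rot: [[0.049, 0.999, 0.0], [0.999, -0.049, -0.0], [-0.0, 0.0, -1.0]]
contact_force: [-0.7, 0.2, -1.7]
grip_width: 0.0396
```

Request:
{"api": "jog_arm", "payload": {"motion": "0.0002 0.005 0 0 0 0;0.0005 0.01 0 0 0 0;0.0007 0.015 0 0 0 0;0.001 0.02 0 0 0 0;0.0012 0.025 0 0 0 0;0.0015 0.03 0 0 0 0;0.0017 0.035 0 0 0 0;0.002 0.04 0 0 0 0;0.0022 0.045 0 0 0 0;0.0025 0.05 0 0 0 0;0.0027 0.055 0 0 0 0;0.003 0.06 0 0 0 0"}}

```text
time_s: 31.02
tcp_pos: [0.6299, 0.038, 0.0826]
tcp_rot: [[0.049, 0.999, 0.0], [0.999, -0.049, -0.0], [-0.0, 0.0, -1.0]]
contact_force: [0.7, -0.5, -2.1]
grip_width: 0.04
```

Request:
{"api": "jog_arm", "payload": {"motion": "0.0002 0.004 0 0 0 0;0.0004 0.008 0 0 0 0;0.0006 0.012 0 0 0 0;0.0008 0.016 0 0 0 0;0.001 0.02 0 0 0 0;0.0012 0.024 0 0 0 0;0.0014 0.028 0 0 0 0;0.0016 0.032 0 0 0 0;0.0018 0.036 0 0 0 0;0.002 0.039 0 0 0 0;0.002 0.041 0 0 0 0;0.0021 0.042 0 0 0 0"}}

```text
time_s: 32.02
tcp_pos: [0.6319, 0.0798, 0.0826]
tcp_rot: [[0.049, 0.999, -0.0], [0.999, -0.049, 0.0], [0.0, -0.0, -1.0]]
contact_force: [0.4, -0.7, -2.4]
grip_width: 0.0394
```

Run:
```python
from h import *
a=snap('scene');b=snap('top');s=bot.read_state();print(s['tcp_pos'],s['contact_force'])
A=cv2.resize(a[160:260,225:345],None,fx=4,fy=4,interpolation=cv2.INTER_CUBIC)
cv2.imwrite('pics/s7.png',cv2.cvtColor(A,cv2.COLOR_RGB2BGR))
```

```text
[0.63195379 0.0796214  0.08264794] [-0.13681236  0.02087399 -2.22538023]
```

View pics/s7.png

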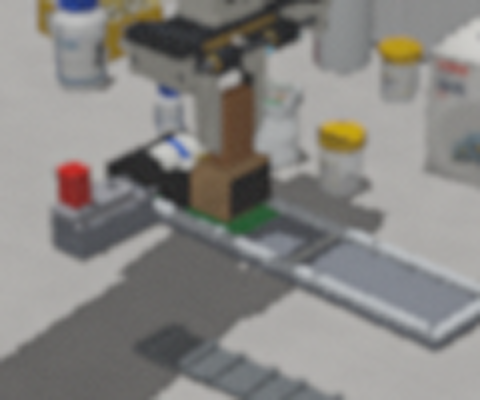

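Request:
{"api": "jog_arm", "payload": {"motion": "0 0.001 0 0 0 0;0.0001 0.002 0 0 0 0;0.0001 0.003 0 0 0 0;0.0002 0.004 0 0 0 0;0.0002 0.005 0 0 0 0;0.0002 0.005 0 0 0 0"}}

```text
time_s: 32.62
tcp_pos: [0.6321, 0.0847, 0.0826]
tcp_rot: [[0.049, 0.999, -0.0], [0.999, -0.049, 0.0], [0.0, -0.0, -1.0]]
contact_force: [-0.2, -0.1, -1.7]
grip_width: 0.04
```

Request:
{"api": "jog_arm", "payload": {"motion": "0 0.001 0 0 0 0;0.0001 0.0015 0 0 0 0;0.0001 0.002 0 0 0 0;0.0001 0.002 0 0 0 0"}}

```text
time_s: 32.95
tcp_pos: [0.6322, 0.0866, 0.0826]
tcp_rot: [[0.049, 0.999, -0.0], [0.999, -0.049, 0.0], [0.0, -0.0, -1.0]]
contact_force: [-0.1, -0.0, -1.5]
grip_width: 0.0398
```

Request:
{"api": "jog_arm", "payload": {"motion": "0 0.0005 0 0 0 0;0 0.001 0 0 0 0;0.0001 0.0015 0 0 0 0;0.0001 0.0015 0 0 0 0"}}

```text
time_s: 33.28
tcp_pos: [0.6323, 0.0872, 0.0827]
tcp_rot: [[0.05, 0.999, -0.0], [0.999, -0.05, -0.002], [-0.002, -0.0, -1.0]]
contact_force: [-0.4, -7.2, 0.1]
grip_width: 0.0399
```

Request:
{"api": "jog_arm", "payload": {"motion": "0 0.0005 0 0 0 0;0 0.001 0 0 0 0;0.0001 0.0015 0 0 0 0;0.0001 0.0015 0 0 0 0"}}

```text
time_s: 33.62
tcp_pos: [0.6324, 0.0884, 0.0828]
tcp_rot: [[0.05, 0.999, -0.0], [0.999, -0.05, -0.002], [-0.002, -0.0, -1.0]]
contact_force: [-1.8, -8.2, 0.6]
grip_width: 0.0399
```

Contact at 7–8 N with the TCP at y = 0.087, against 0.086 predicted, so the row is against the stop. Backing the paddle off gently.

Request:
{"api": "jog_arm", "payload": {"motion": "-0.0001 -0.002 0 0 0 0;-0.0002 -0.005 0 0 0 0;-0.0005 -0.01 0 0 0 0;-0.001 -0.018 0 0 0 0;-0.0014 -0.028 0 0 0 0;-0.002 -0.04 0 0 0 0;-0.0025 -0.05 0 0 0 0;-0.003 -0.06 0.01 0 0 0;-0.0035 -0.07 0.03 0 0 0;-0.004 -0.08 0.06 0 0 0;-0.004 -0.08 0.085 0 0 0;-0.004 -0.08 0.085 0 0 0"}}

```text
time_s: 34.62
tcp_pos: [0.6301, 0.0082, 0.1745]
tcp_rot: [[0.051, 0.999, 0.008], [0.999, -0.051, -0.0], [0.0, 0.008, -1.0]]
contact_force: [0.5, 0.1, -0.8]
grip_width: 0.0401
```

Run:
```python
from h import *
a=snap('scene');b=snap('top');s=bot.read_state();print(s['tcp_pos'],s['contact_force'])
A=cv2.resize(a[160:260,225:345],None,fx=4,fy=4,interpolation=cv2.INTER_CUBIC)
B=cv2.resize(b[140:240,180:280],None,fx=4,fy=4,interpolation=cv2.INTER_CUBIC)
C=np.hstack([cv2.resize(A,(400,333)),cv2.resize(B,(333,333))])
cv2.imwrite('pics/s8.png',cv2.cvtColor(C,cv2.COLOR_RGB2BGR))
print(onz('top',365+163.5/4.8,200+168/4.8,.003))
```

```text
[0.6288292  0.00877836 0.16916357] [ 0.08454179 -0.21570878 -3.1723358 ]
[ 0.47683448 -0.37689628  0.003     ]
```

View pics/s8.png

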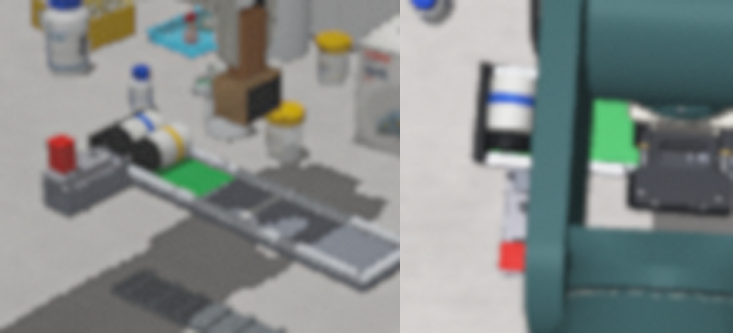

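Both cartridges lie in the green zone, blue against the stop and yellow behind it, touching. Returning the paddle to the mat middle (0.477, -0.377).

Request:
{"api": "jog_arm", "payload": {"motion": "-0.006 -0.015 0 0 0 0;-0.019 -0.048 0 0 0 0;-0.032 -0.081 0 0 0 0;-0.045 -0.114 0 0 0 0;-0.059 -0.15 0 0 0 0;-0.073 -0.186 0 0 0 0;-0.087 -0.222 0 0 0 0;-0.101 -0.258 0 0 0 0;-0.115 -0.294 0 0 0 0;-0.129 -0.33 0 0 0 0;-0.142 -0.362 0 0 0 0;-0.15 -0.38 0 0 0 0"}}

```text
time_s: 35.72
tcp_pos: [0.4758, -0.3735, 0.1661]
tcp_rot: [[0.051, 0.999, -0.002], [0.999, -0.051, 0.001], [0.001, -0.002, -1.0]]
contact_force: [-0.4, -0.1, -2.4]
grip_width: 0.0396
```

Request:
{"api": "jog_arm", "payload": {"motion": "-0.002 -0.006 0 0 0 0;-0.002 -0.006 -0.015 0 0 0;-0.002 -0.006 -0.04 0 0 0;-0.002 -0.006 -0.065 0 0 0;-0.002 -0.006 -0.085 0 0 0;-0.002 -0.006 -0.095 0 0 0;-0.002 -0.006 -0.099 0 0 0;-0.002 -0.006 -0.101 0 0 0;-0.002 -0.006 -0.102 0 0 0;-0.002 -0.006 -0.102 0 0 0"}}

```text
time_s: 36.55
tcp_pos: [0.4769, -0.3766, 0.0666]
tcp_rot: [[0.049, 0.999, 0.001], [0.999, -0.049, -0.001], [-0.001, 0.001, -1.0]]
contact_force: [-0.3, -0.5, -1.4]
grip_width: 0.0395
```

Request:
{"api": "jog_arm", "payload": {"motion": "0 0 -0.0005 0 0 0;0 0 -0.001 0 0 0;0 0 -0.0015 0 0 0;0 0 -0.002 0 0 0;0 0 -0.002 0 0 0;0 0 -0.002 0 0 0"}}

```text
time_s: 37.05
tcp_pos: [0.4766, -0.3767, 0.0646]
tcp_rot: [[0.049, 0.999, 0.001], [0.999, -0.049, -0.001], [-0.001, 0.001, -1.0]]
contact_force: [-1.7, 1.2, 5.2]
grip_width: 0.0398
```

Request:
{"api": "jog_arm", "payload": {"motion": "0 0 0 0 0 0;0 0 0 0 0 0;0 0 0 0 0 0;0 0 0 0 0 0;0 0 0 0 0 0;0 0 0 0 0 0;0 0 0 0 0 0;0 0 0 0 0 0;0 0 0.02 0 0 0;0 0 0.06 0 0 0;0 0 0.1 0 0 0;0 0 0.13 0 0 0", "hand": -1}}

```text
time_s: 38.05
tcp_pos: [0.4766, -0.3766, 0.1969]
tcp_rot: [[0.049, 0.999, 0.001], [0.999, -0.049, -0.001], [-0.001, 0.001, -1.0]]
contact_force: [0.3, -0.8, 1.8]
grip_width: 0.0931
```

Request:
{"api": "jog_arm", "payload": {"motion": "0 0.04 0.03 0 0 0;-0.01 0.08 0.06 0 0 0;-0.03 0.12 0.09 0 0 0;-0.05 0.155 0.1 0 0 0;-0.07 0.19 0.1 0 0 0;-0.08 0.225 0.1 0 0 0;-0.09 0.26 0.1 0 0 0;-0.09 0.26 0.1 0 0 0;-0.09 0.26 0.1 0 0 0;-0.09 0.26 0.1 0 0 0"}}

```text
time_s: 38.88
tcp_pos: [0.3864, -0.116, 0.2941]
tcp_rot: [[0.048, 0.999, 0.001], [0.999, -0.048, -0.001], [-0.001, 0.001, -1.0]]
contact_force: [-0.4, -0.0, 0.4]
grip_width: 0.093
```

Run:
```python
from h import *
a=snap('scene','fin_s.png');b=snap('top','fin_t.png');s=bot.read_state();print(s['tcp_pos'],s['time_s'])
A=cv2.resize(a[120:320,170:430],None,fx=3,fy=3,interpolation=cv2.INTER_CUBIC)
cv2.imwrite('pics/s9.png',cv2.cvtColor(A,cv2.COLOR_RGB2BGR))
B=cv2.resize(b[120:270,90:440],None,fx=2.2,fy=2.2,interpolation=cv2.INTER_CUBIC)
cv2.imwrite('pics/t9.png',cv2.cvtColor(B,cv2.COLOR_RGB2BGR))
```

```text
[ 0.38666164 -0.11704224  0.29352049] 38.9833
```

View pics/t9.png

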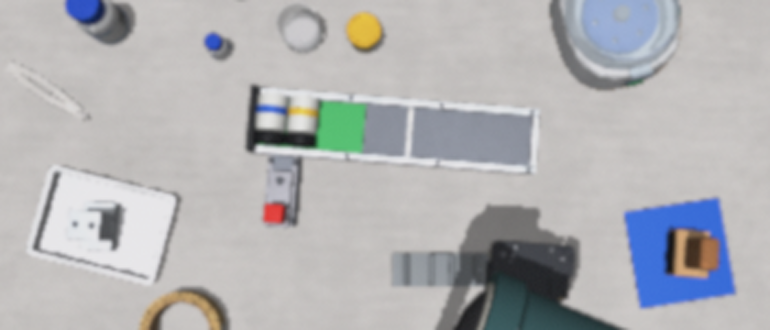

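View pics/s9.png

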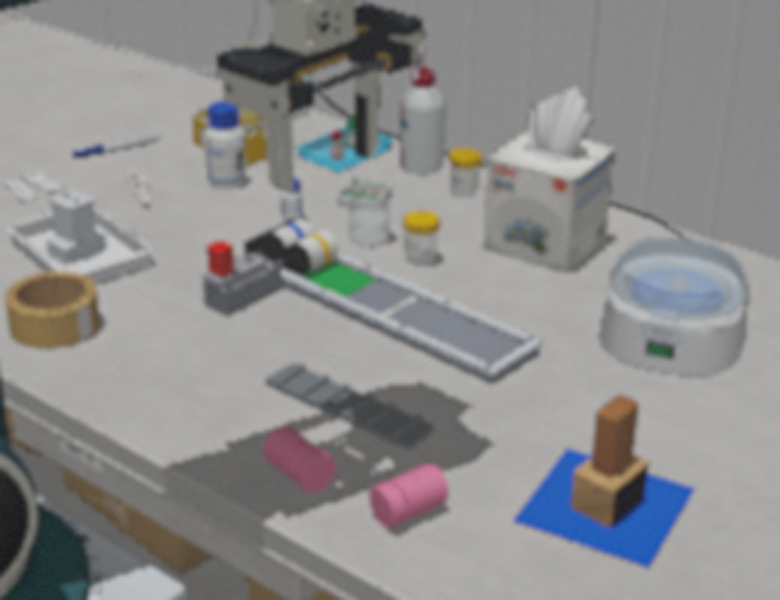

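The final views show the block upright in the tray, the jaw open, and both cartridges behind the stop. The paddle stands upright in the middle of the mat and the bystanders haven't moved. One numeric check of the cartridges, then hand in.

```bash
python3 - <<'E'
from h import *
t=np.load('track.npz')
def bands(fn):
    b=cv2.imread('pics/'+fn);h=cv2.cvtColor(b,cv2.COLOR_BGR2HSV);o={}
    for n,lo,hi,box,z in(('blue',(105,120,60),(125,255,255),(200,155,225,185),.047),('yellow',(20,120,120),(35,255,255),(215,155,245,185),.047),('cup',(18,120,120),(35,255,255),(240,120,270,148),.057),('jar',(110,100,50),(125,255,255),(180,130,196,148),.057)):
        m=cv2.inRange(h,np.array(lo),np.array(hi));u0,v0,u1,v1=box;k=np.argwhere(m[v0:v1,u0:u1])[:,::-1]
        if len(k): c=k.mean(0)+(u0,v0);w=onz('top',*c,z)[:2];print(fn,n,c.round(1),w.round(4),'track',((w-t['O'])@t['X']).round(4))
bands('top0.png');bands('fin_t.png')
E
python3 -c "
from plant import bot
print(bot.sign_off())"
```

```text
top0.png cup [255.1 133.5] [0.7522 0.0501] track 0.0476
top0.png jar [186.6 138.7] [0.7317 0.2422] track 0.2384
fin_t.png blue [212.5 169. ] [0.6491 0.1677] track 0.16
fin_t.png yellow [227.3 170.4] [0.6465 0.1259] track 0.1181
fin_t.png cup [255.1 133.6] [0.7521 0.0501] track 0.0475
fin_t.png jar [186.5 138.8] [0.7315 0.2422] track 0.2384
the job is handed in; nothing more can be done
None
```

The job is done and handed in at about 39 s of the 192 s allowed. It reported no verdict.

**What I did:**
- I slid the jaw open and stood the reference block in the white tray.
- Only two cartridges were in the rack, blue and yellow. I laid both across the loading end by hand, then rolled them at about 0.06 m/s with the held paddle until they met the stop.
- The paddle had been knocked across the mat partway through. I found it again before gripping it, and stood it back in the middle of the mat afterwards.

**Last checks, from the camera images:**
- **Cartridges:** blue is at track x = 0.160, against the stop, and yellow is at 0.118. Both are in the green zone.
- **Jaw:** its handle moved about 43 mm.
- **Block and paddle:** both look upright; the paddle stands in the middle of the mat, judged by eye.
- **Bystanders:** the cup and the small bottle moved less than 1 mm. I checked the beaker only by eye, and it looks unmoved.

**What went wrong or disagreed:**
- My first pull on the jaw came before the fingers had closed, so it missed the handle. The jaw did not move, and the second try worked.
- Feeling for the rail with the first cartridge put the lane centre about 1 mm from the camera estimate. I corrected for that, but that touch pressed the rail with about 19 N.
- In the final push against the stop (about 8 N) the paddle may have slipped slightly in the grip.

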